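# Screw the lock ring back on the coffee grinder

## Robot

A 7-joint arm with a two-finger parallel gripper is mounted at the origin on a cart in front of the work surface, level with it; the furniture and walls round the work are solid. World frame = base frame: x ahead of the robot, y to its left, z up, the work surface at z = 0. Lengths are in m, angles in rad, forces in N, time in s.
With the tool pointing down it reaches from about 0.4 to 0.85 m from the base axis. Payload 4.5 kg.
Tool frame: the origin (TCP) lies midway between the tips of the shut fingers; the grasp point (between the pads) lies 19 mm behind it; z points along the fingers, x is the direction in which the jaws open and shut, and the axes are right-handed (so a half turn about z gives the same grasp; the last joint's range is limited). The gripper opens to 88 mm and grips with 3 to 60 N. Pads are 18 mm wide; open, the fingers measure 123 mm over their backs; the gripper's body (75 mm by 187 mm) begins 45 mm behind the grasp point.
Start: joints at [1.361, 0.689, -0.195, 1.565, 0.157, 0.902, -0.215], TCP at [0.151, -0.607, 0.239] pointing down, gripper open.
Joint ranges: [-3.01, 3.01], [-0.46, 2.08], [-1.47, 1.51], [0.13, 2.56], [-1, 4.14], [0.04, 2.09], [-2.66, 2.66]. Speed limits (rad/s): [2.57, 2.57, 3.14, 3.14, 3.14, 3.14, 3.14].

## Interface

Orientations are given as a rotation vector (axis times angle).
In Python, from rig import get_obs, camera, camera_info, job_done gives the robot as it stands.
- The arm moves only by the tool carry_out, never from a script. Its argument "series" is a list of rows, each an object of numbers: "fingers": the opening, from 0 (shut) to 1 (fully open); "dx", "dy", "dz": the shift along the tool's x, y, z in m; "roll": the turn about the tool's z in rad. In form: [{"fingers": .., "dx": .., "dy": .., "dz": .., "roll": ..}, ...]. A call has 1 to 12 rows; each row shifts and turns the pose as measured when the row begins, along the tool's axes as they then stand; what a row does not reach is not made up. A row lasts 1/10 s, in which the tool goes at most 50 mm and 8.59 degrees, less where a joint would pass 70% of its speed; a pose out of reach is approached as far as the arm can. A call is refused whole if a number of a shift passes 0.05 or a number of a turn 0.15, either way. A call with a gripper value outside its range is refused whole. The fingers move at their own pace and stop on an object; the grip force is fixed at half the most. Time passes only in rows, so rows that do not move let the fingers close. It gives the time, the measured TCP pose, the force and the opening at its end, in the units of the state.
- get_obs(): the state, without advancing time (a new reading comes with each control period).
- camera(name): name is "scene" or "top"; returns the picture (384x512x3 uint8, red, green, blue); there is no depth.
- camera_info(name): a dict with "fx", "fy", "cx", "cy" (pixels), "k1" (the pictures are not rectified: a ray, as slopes to the right and down, at radius r is drawn at 1 + k1 r^2 times it, then the intrinsics apply), "rvec" (rotation vector, rad) and "tvec" (3), from world to camera coordinates, as OpenCV has them. Camera axes: x right, y down, z forward; pixel columns grow to the right and rows downward; lengths in m; the calibration is good to about 2 mm. A picture is of the moment at which its call begins. camera_info takes no time and is no camera call.
- job_done(): hands the job in, once; it reports no verdict.
The state is a dict: "t": time; "joint_positions": joint angles; "qd": joint speeds; "joint_torque": joint torques, N m; "tool_pos": TCP position; "eef_rot": TCP orientation; "ft_force": force on the tool from outside, world axes, zero at the start; "wrist_torque": the same for the moment, N m; "grip_width": opening from 0.0 (shut) to 1.0 (fully open).
Only numpy, scipy, OpenCV 4.12 (cv2) and the standard library are available. Lean on these libraries where they do the work, as an engineer would, in place of code of your own. Each camera call takes 0.05 s, during which the arm holds its last target. There are 200 camera calls.

## Task

Put the knurled lock ring over the threaded neck of the coffee grinder, the same way up as it lies, and screw it clockwise down the thread until it meets the spring washer and turning gets clearly heavier; then turn on only about a tenth of a turn, so that it sits snug on the washer without being overtightened. Let go of it and leave everything else on the counter where it stands.

Things in the scene. Friction and masses are not known exactly. Their poses are not given: they have to be found in the camera images.
- lock_ring: loose aluminium ring, 48 mm outer diameter, 30 mm high, 0.07 to 0.14 kg, knurled, gripped at any yaw; bore 32.8 mm. Origin: centre of its underside, z up its axis. Two steel lugs (pins 4.4 mm thick, inner tips 22 mm apart) point inward along its own +x and -x, 20 mm above the underside. It lies on the counter the way up it goes on the neck (lugs in the upper half)
- grinder: coffee grinder body, fixed to the counter: round wooden foot 112 mm diameter, 14 mm high; grey body 74 mm wide, narrowing to 62 mm at a flat deck 45 mm above the counter, with an upright steel neck in its middle. Origin: centre of its underside, on the neck axis, z up
- neck_top (a point): centre of the neck's rounded tip, 96 mm above the counter. Neck from the deck up: plain collar 30 mm diameter, 18 mm high; then a core with two raised helical ridges 4 mm thick, outer diameter 30 mm, from 63 to 86 mm above the counter; then a short plain nose about 22 mm thick, narrowing to 14 mm at the tip
- thread_start (a point): point on the neck axis level with the top of the thread, 86 mm above the counter. Two-start right-hand thread, lead 20 mm a turn, about 1.2 mm play all round. Set down at any yaw, the ring's lugs rest on the ridges, its underside 59 to 71 mm above the counter; turned clockwise from above it goes down, 0.1 to 1 turn to the washer
- neck_root (a point): point on the neck axis level with the deck, 45 mm above the counter. Round it lies a flat brass spring washer, 47 mm diameter, 4 mm thick, its upper face anywhere 52 to 59 mm above the counter (shims below differ). It yields 1 mm for each 20 N. The ring turns with less than 0.15 N m on the thread; 0.2 to 0.4 N m means snug, 20 to 50 N on the washer
- pepper_shaker: glass pepper shaker with steel cap, 42 mm wide, 94 mm high, loose bystander
- stir_sticks: white paper cup of wooden stirrers, 72 mm wide, 147 mm high, loose bystander
- tamper: coffee tamper with brown handle, 58 mm wide, 90 mm high, loose bystander
- teaspoon: steel teaspoon 130 mm long, lying flat, loose bystander
- spice_jar: spice jar with a wide cap, 45 mm wide, 106 mm high, loose bystander
Things that resemble listed ones, but are neither listed nor needed, are in the scene too. Several things have the shape of the lock_ring; the one meant has the colours described above.

How it is judged:
On the way:
1. the ring is round the neck with its lugs at the top of the thread (horizontal distance between lock_ring and grinder below 0.004 m and z of lock_ring in the frame of grinder below 0.075 m and angle between lock_ring's own z axis and vertical below 0.15 rad), for 0.1 s.
At the end, for the whole second after the job is handed in: the ring is screwed down on the neck (axes within 4 mm and 0.08 rad, underside below 59 mm), released, at rest and clamped: its contact forces on the grinder (washer below plus thread above, added up) total 20 to 150 N, about 10 to 70 N on the washer (contact force between lock_ring and grinder between 20 and 150 N and horizontal distance between lock_ring and grinder below 0.004 m and z of lock_ring in the frame of grinder below 0.059 m and angle between the z axis of lock_ring and the z axis of grinder, either way round below 0.08 rad and linear speed of lock_ring below 0.01 m/s); the robot touches nothing.
It fails at once if the ring is overtightened or rammed onto the grinder (contact force between lock_ring and grinder above 200 N).
It fails at once if a bystander is moved more than 25 mm (distance of any of stir_sticks, tamper, pepper_shaker, teaspoon, spice_jar from where it was at the start of the episode above 0.025 m).
It also fails if it takes over 72 s, if anything falls off the work surface, if the arm or the gripper's body presses on something with over 40 N, if the wrist force passes 120 N, or if a joint passes its speed limit or range.

## Working session

There is one attempt and no reset: what is moved stays moved. The work goes in short steps, Python scripts to look and compute and a tool call to move; the robot and the scene stay as the last step left them, time stands still between calls to the robot, and variables do not carry over. Pictures are saved under pics/ and viewed, about 8 in all and at most 12, crops included, and the job is handed in when it is done.

Besides the shell and the picture viewer there is one more tool, called after "Emit:" as name(argument=value, ...) on one line, values as JSON. carry_out: Moves the arm, as the interface text tells. Its arguments: {"type":"object","properties":{"series":{"type":"array"}},"required":["series"]}

```bash
mkdir -p pics
cat > h.py <<'E'
import numpy as np,cv2
from rig import *
def save(n,name):
    im=camera(n)[:,:,::-1]; cv2.imwrite(f'pics/{name}.png',im); return im
def ray(n,u,v):
    c=camera_info(n); x=np.array([(u-c['cx'])/c['fx'],(v-c['cy'])/c['fy']]); y=x.copy()
    for _ in range(30): y=x/(1+c['k1']*(y@y))
    R=cv2.Rodrigues(np.array(c['rvec'],float))[0]; t=np.array(c['tvec'],float)
    return -R.T@t, R.T@np.array([y[0],y[1],1])
def atz(n,u,v,z):
    o,d=ray(n,u,v); return o+d*(z-o[2])/d[2]
def proj(n,P):
    c=camera_info(n);R=cv2.Rodrigues(np.array(c['rvec'],float))[0]
    p=(R@np.atleast_2d(P).T).T+np.array(c['tvec'],float); s=p[:,:2]/p[:,2:]; s=s*(1+c['k1']*(s**2).sum(1,keepdims=True))
    return s*[c['fx'],c['fy']]+[c['cx'],c['cy']]
E
python3 - <<'E'
from h import *
a=save('scene','s0');b=save('top','t0')
for n in('scene','top'):
    c=camera_info(n);print(n,c,ray(n,256,192))
print(get_obs())
E
```

```text
scene {'fx': 481.72616649455705, 'fy': 481.72616649455705, 'cx': 261.1978647828635, 'cy': 189.3433127382678, 'k1': -0.15841151912565424, 'rvec': array([ 2.25783021, -0.88019384,  0.35182087]), 'tvec': array([-0.39063033,  0.35460594,  1.24193877])} (array([-0.11378378, -0.69109082,  1.15334127]), array([ 0.45333669,  0.50189568, -0.73670443]))
top {'fx': 411.7279709548228, 'fy': 411.7279709548228, 'cx': 258.4078396568576, 'cy': 189.27003016724842, 'k1': -0.10597057008425569, 'rvec': array([ 2.22429338, -2.16093315,  0.06512414]), 'tvec': array([2.24220784e-04, 5.68063476e-01, 1.09259437e+00])} (array([0.50372727, 0.01745295, 1.12357147]), array([ 0.05100735,  0.00491747, -0.9987253 ]))
{'t': 0.1, 'joint_positions': array([ 1.36082528,  0.68986134, -0.19451774,  1.56622868,  0.15732572,
        0.90252345, -0.21509976]), 'qd': array([ 0.00079296, -0.00016259,  0.00129039, -0.00382793, -0.00057782,
       -0.00035087,  0.00095059]), 'joint_torque': array([-2.93255398e-03, -5.28503537e+01, -1.27141893e+00, -1.53837490e+01,
       -5.25713246e-02,  1.98105758e-03,  6.24934933e-05]), 'tool_pos': array([ 0.15066442, -0.60598561,  0.23801741]), 'eef_rot': array([-2.47444330e+00,  1.93421498e+00,  2.14789112e-03]), 'ft_force': array([ 0.36772502,  0.37114746, -0.30341546]), 'wrist_torque': array([-0.04225033, -0.00696585, -0.04084111]), 'grip_width': 0.9960645109070111}
```

View pics/s0.png

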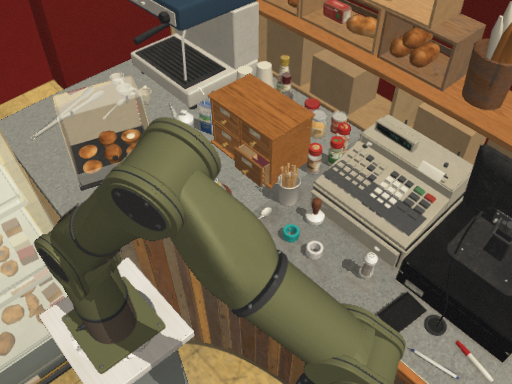

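View pics/t0.png

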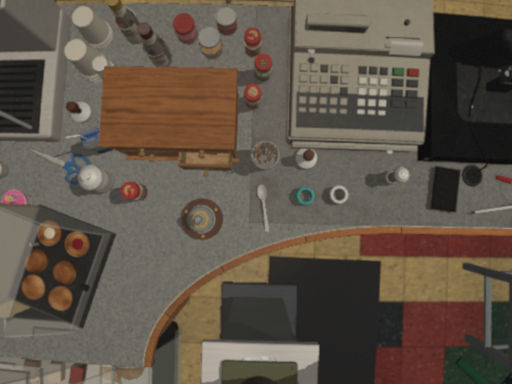

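Run:
```python
from h import *
t=cv2.imread('pics/t0.png');s=cv2.imread('pics/s0.png')
def cr(im,u,v,k=6,w=32,h=24): return cv2.resize(im[v-h:v+h,u-w:u+w],None,fx=k,fy=k,interpolation=cv2.INTER_CUBIC)
cv2.imwrite('pics/c0.png',np.vstack([np.hstack([cr(t,322,192),cr(t,202,218)]),np.hstack([cr(s,303,240),cr(s,265,205)])]))
for nm,n,u,v,z in [('ring','top',339,195,.03),('ring','scene',314.5,245,.03),('teal','top',306,196,.03),('neck','top',202,217.5,.09),('foot','top',202,218,.014),('tamper','top',306,158,.05),('shaker','top',398,175,.09),('sticks','top',265,153,.1),('spoon','top',263,205,0),('jar','top',132,190,.1)]:
    print(nm,atz(n,u,v,z).round(4))
print(proj('scene',atz('top',202,218,.014)))
```

```text
ring [ 0.5579 -0.1989  0.03  ]
ring [ 0.5623 -0.1934  0.03  ]
teal [ 0.5528 -0.1105  0.03  ]
neck [0.4885 0.1562 0.09  ]
foot [0.486  0.1663 0.014 ]
tamper [ 0.6518 -0.1061  0.05  ]
shaker [ 0.6104 -0.3386  0.09  ]
sticks [0.6544 0.0028 0.1   ]
spoon [0.5262 0.0029 0.    ]
jar [0.5519 0.3343 0.1   ]
[[215.5342999  193.93562417]]
```

View pics/c0.png

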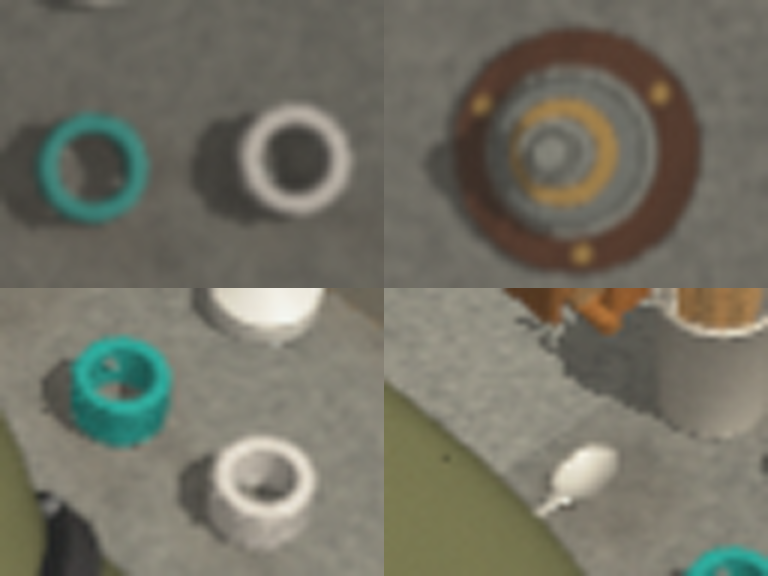

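Run:
```python
from h import *
t=cv2.imread('pics/t0.png');s=cv2.imread('pics/s0.png')
def cr(im,u,v,w=16,h=12):
    a=im[v-h:v+h,max(u-w,0):max(u-w,0)+2*w].astype(float); a=np.clip(255*(a/255)**.6,0,255).astype(np.uint8)
    return cv2.resize(a,(384,288),interpolation=cv2.INTER_CUBIC)
cv2.imwrite('pics/c1.png',np.vstack([np.hstack([cr(t,339,195),cr(t,306,196)]),np.hstack([cr(s,315,249),cr(t,14,198)])]))
for nm,n,u,v,z in [('ring','top',338.8,194,.03),('neck','top',197.2,218.8,.096),('foot','top',201.8,218.5,.014)]:
    print(nm,atz(n,u,v,z).round(4))
# outline by ellipse fit
g=cv2.cvtColor(t,cv2.COLOR_BGR2HSV)
w=t[180:210,325:355].min(2); m=(w>115).astype(np.uint8)
c=max(cv2.findContours(m,0,2)[0],key=cv2.contourArea); e=cv2.fitEllipse(c);print(e,'->',atz('top',e[0][0]+325,e[0][1]+180,.03).round(4))
b=t.astype(int)[185:252,165:240]; m=((b[:,:,2]-b[:,:,0]>18)&(b[:,:,2]<120)).astype(np.uint8)
c=np.vstack([k for k in cv2.findContours(m,0,2)[0] if len(k)>15]); e=cv2.fitEllipse(cv2.convexHull(c));print(e,'->',atz('top',e[0][0]+165,e[0][1]+185,.014).round(4))
```

```text
ring [ 0.5606 -0.1983  0.03  ]
neck [0.485  0.1673 0.096 ]
foot [0.4847 0.1668 0.014 ]
((14.064329147338867, 13.873177528381348), (17.304418563842773, 17.830101013183594), 144.56927490234375) -> [ 0.561  -0.1991  0.03  ]
((36.74715805053711, 33.668922424316406), (40.81626510620117, 41.02587127685547), 27.077991485595703) -> [0.4842 0.1669 0.014 ]
```

View pics/c1.png

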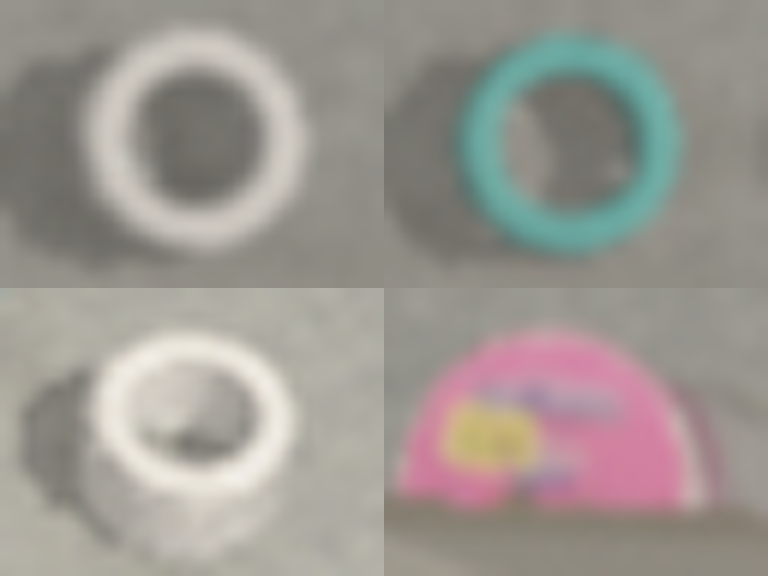

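Emit:
carry_out(series=[{"roll": -0.145},{"roll": -0.145},{"roll": -0.145},{"roll": -0.145},{"roll": -0.145},{"roll": -0.145},{"roll": -0.145},{"roll": -0.145},{"roll": -0.145},{"roll": -0.145}])

```text
validation failed for argument at $.se...
```

Perhaps all keys are needed.

Emit:
carry_out(series=[{"fingers": 1,"dx": 0,"dy": 0,"dz": 0,"roll": -0.145},{"fingers": 1,"dx": 0,"dy": 0,"dz": 0,"roll": -0.145},{"fingers": 1,"dx": 0,"dy": 0,"dz": 0,"roll": -0.145},{"fingers": 1,"dx": 0,"dy": 0,"dz": 0,"roll": -0.145},{"fingers": 1,"dx": 0,"dy": 0,"dz": 0,"roll": -0.145},{"fingers": 1,"dx": 0,"dy": 0,"dz": 0,"roll": -0.145},{"fingers": 1,"dx": 0,"dy": 0,"dz": 0,"roll": -0.145},{"fingers": 1,"dx": 0,"dy": 0,"dz": 0,"roll": -0.145},{"fingers": 1,"dx": 0,"dy": 0,"dz": 0,"roll": -0.145},{"fingers": 1,"dx": 0,"dy": 0,"dz": 0,"roll": -0.145},{"fingers": 1,"dx": 0,"dy": 0,"dz": 0,"roll": -0.145},{"fingers": 1,"dx": 0,"dy": 0,"dz": 0,"roll": -0.145}])

```text
t: 1.3
tool_pos: [0.1481, -0.602, 0.2321]
eef_rot: [-3.041, -0.731, 0.006]
ft_force: [-0.0, 0.3, 0.8]
grip_width: 1.001
```

```bash
cat >> h.py <<'E'
def rel(tgt=None,pr=True):
    s=get_obs(); R=cv2.Rodrigues(np.array(s['eef_rot'],float))[0]; p=np.array(s['tool_pos'])
    print('t',round(s['t'],2),'p',p.round(4),'q7',round(s['joint_positions'][6],3),'q',np.round(s['joint_positions'],2),'x',R[:,0].round(3),'z',R[:,2].round(3),'F',np.round(s['ft_force'],1),'M',np.round(s['wrist_torque'],2),'w',round(s['grip_width'],3))
    if tgt is not None: print('tool shift',(R.T@(np.array(tgt)-p)).round(4))
E
python3 -c "
from h import *
rel([.561,-.199,.15])"
```

```text
t 1.3 p [ 0.1481 -0.602   0.2321] q7 1.245 q [ 1.62  0.77 -0.69  1.56  0.55  1.03  1.25] x [ 0.891  0.455 -0.   ] z [-0.007  0.013 -1.   ] F [-0.   0.3  0.8] M [-0.03 -0.09  0.02] w 1.001
tool shift [ 0.5511 -0.1699  0.0845]
```

Emit:
carry_out(series=[{"fingers": 1,"dx": 0,"dy": 0,"dz": 0,"roll": -0.138},{"fingers": 1,"dx": 0,"dy": 0,"dz": 0,"roll": -0.138},{"fingers": 1,"dx": 0,"dy": 0,"dz": 0,"roll": -0.138},{"fingers": 1,"dx": 0,"dy": 0,"dz": 0,"roll": -0.138},{"fingers": 1,"dx": 0,"dy": 0,"dz": 0,"roll": -0.138},{"fingers": 1,"dx": 0,"dy": 0,"dz": 0,"roll": -0.138},{"fingers": 1,"dx": 0,"dy": 0,"dz": 0,"roll": -0.138},{"fingers": 1,"dx": 0,"dy": 0,"dz": 0,"roll": -0.138},{"fingers": 1,"dx": 0.03,"dy": 0.03,"dz": 0,"roll": 0},{"fingers": 1,"dx": 0.03,"dy": 0.03,"dz": 0,"roll": 0},{"fingers": 1,"dx": 0.03,"dy": 0.03,"dz": 0,"roll": 0},{"fingers": 1,"dx": 0.03,"dy": 0.03,"dz": 0,"roll": 0}])

```text
t: 2.5
tool_pos: [0.2543, -0.476, 0.2249]
eef_rot: [-2.162, -2.243, -0.009]
ft_force: [0.9, -0.7, 0.2]
grip_width: 1.002
```

```bash
python3 -c "
from h import *
rel([.561,-.199,.15])"
```

```text
t 2.5 p [ 0.2543 -0.476   0.2249] q7 1.873 q [ 1.54  0.77 -0.98  1.79  0.74  1.03  1.87] x [-0.036  0.999  0.023] z [-0.015  0.023 -1.   ] F [ 0.9 -0.7  0.2] M [ 0.01 -0.18 -0.05] w 1.002
tool shift [0.2639 0.3177 0.0766]
```

Emit:
carry_out(series=[{"fingers": 1,"dx": 0.03,"dy": 0.036,"dz": 0,"roll": 0},{"fingers": 1,"dx": 0.03,"dy": 0.036,"dz": 0,"roll": 0},{"fingers": 1,"dx": 0.03,"dy": 0.036,"dz": 0,"roll": 0},{"fingers": 1,"dx": 0.03,"dy": 0.036,"dz": 0,"roll": 0},{"fingers": 1,"dx": 0.03,"dy": 0.036,"dz": 0,"roll": 0},{"fingers": 1,"dx": 0.03,"dy": 0.036,"dz": 0,"roll": 0},{"fingers": 1,"dx": 0.03,"dy": 0.036,"dz": 0,"roll": 0},{"fingers": 1,"dx": 0.03,"dy": 0.036,"dz": 0,"roll": 0},{"fingers": 1,"dx": 0,"dy": 0,"dz": 0,"roll": 0},{"fingers": 1,"dx": 0,"dy": 0,"dz": 0,"roll": 0}])

```text
t: 3.5
tool_pos: [0.544, -0.2092, 0.2226]
eef_rot: [-2.152, -2.243, -0.011]
ft_force: [-0.6, -0.8, 0.2]
grip_width: 1.003
```

```bash
python3 -c "
from h import *
rel([.561,-.199,.1])"
```

```text
t 3.5 p [ 0.544  -0.2092  0.2226] q7 1.265 q [ 0.79  0.81 -0.92  1.67  0.69  1.06  1.26] x [-0.041  0.999  0.029] z [-0.019  0.028 -0.999] F [-0.6 -0.8  0.2] M [-0.04 -0.14 -0.03] w 1.003
tool shift [0.006  0.0196 0.1224]
```

Emit:
carry_out(series=[{"fingers": 0.78,"dx": 0.006,"dy": 0.0195,"dz": 0.02,"roll": -0.04},{"fingers": 0.78,"dx": 0,"dy": 0,"dz": 0.045,"roll": 0},{"fingers": 0.78,"dx": 0,"dy": 0,"dz": 0.045,"roll": 0},{"fingers": 0.78,"dx": 0,"dy": 0,"dz": 0.03,"roll": 0},{"fingers": 0.78,"dx": 0,"dy": 0,"dz": 0,"roll": 0},{"fingers": 0.78,"dx": 0,"dy": 0,"dz": 0,"roll": 0}])

```text
t: 4.1
tool_pos: [0.5581, -0.2056, 0.0784]
eef_rot: [-2.116, -2.28, -0.007]
ft_force: [1.6, -0.2, 0.9]
grip_width: 0.777
```

```bash
python3 -c "
from h import *
rel([.561,-.199,.005])
a=save('top','t1')
b=save('scene','s1')
k=lambda i,u,v:cv2.resize(i[v-32:v+32,u-42:u+42],(630,480),interpolation=2)[:, :390]
cv2.imwrite('pics/c2.png',np.hstack([k(a,345,195),k(b,330,240)]))"
```

```text
t 4.1 p [ 0.5581 -0.2056  0.0784] q7 1.141 q [ 0.71  1.   -0.79  1.73  0.89  0.84  1.14] x [-0.074  0.997  0.026] z [-0.02   0.024 -1.   ] F [ 1.6 -0.2  0.9] M [ 0.04 -0.16  0.  ] w 0.777
tool shift [0.0045 0.0047 0.0735]
```

View pics/c2.png

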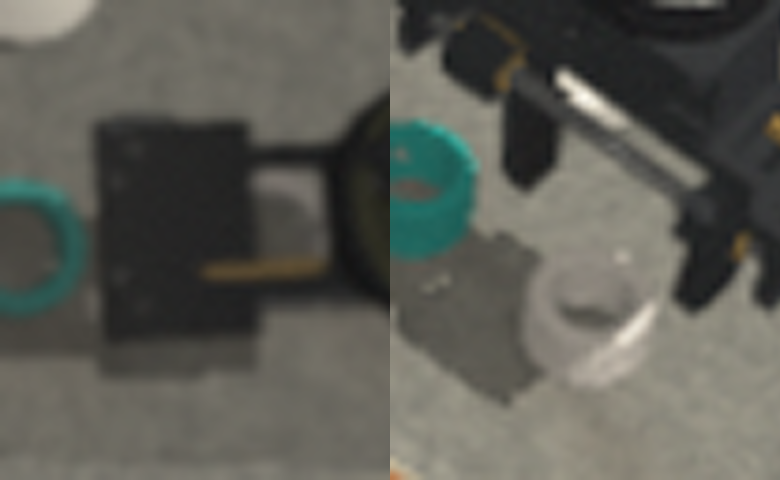

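Emit:
carry_out(series=[{"fingers": 0.78,"dx": 0.0045,"dy": 0.0047,"dz": 0.01,"roll": 0},{"fingers": 0.78,"dx": 0,"dy": 0,"dz": 0.03,"roll": 0},{"fingers": 0.78,"dx": 0,"dy": 0,"dz": 0.02,"roll": 0},{"fingers": 0.78,"dx": 0,"dy": 0,"dz": 0.005,"roll": 0},{"fingers": 0.78,"dx": 0,"dy": 0,"dz": 0,"roll": 0},{"fingers": 0.78,"dx": 0,"dy": 0,"dz": 0,"roll": 0}])

```text
t: 4.8
tool_pos: [0.5697, -0.1991, 0.0198]
eef_rot: [-2.129, -2.288, -0.023]
ft_force: [-0.2, 0.4, 0.3]
grip_width: 0.777
```

```bash
python3 -c "
from h import *
rel([.561,-.199,.005])"
```

```text
t 4.8 p [ 0.5697 -0.1991  0.0198] q7 1.059 q [ 0.66  1.08 -0.72  1.73  0.99  0.74  1.06] x [-0.072  0.997  0.022] z [-0.002  0.022 -1.   ] F [-0.2  0.4  0.3] M [ 0.1  -0.12  0.01] w 0.777
tool shift [ 0.0004 -0.0086  0.0148]
```

Emit:
carry_out(series=[{"fingers": 0.78,"dx": 0,"dy": -0.0086,"dz": 0.004,"roll": 0},{"fingers": 0.78,"dx": 0,"dy": 0,"dz": 0.006,"roll": 0},{"fingers": 0.78,"dx": 0,"dy": 0,"dz": 0.003,"roll": 0},{"fingers": 0.78,"dx": 0,"dy": 0,"dz": 0,"roll": 0}])

```text
t: 5.2
tool_pos: [0.5618, -0.1999, 0.0084]
eef_rot: [-2.132, -2.29, -0.026]
ft_force: [-0.1, 1.1, 0.2]
grip_width: 0.78
```

```bash
python3 -c "
from h import *
rel([.561,-.199,.005])"
```

```text
t 5.2 p [ 0.5618 -0.1999  0.0084] q7 1.028 q [ 0.66  1.09 -0.7   1.76  1.02  0.71  1.03] x [-0.072  0.997  0.02 ] z [ 0.002  0.021 -1.   ] F [-0.1  1.1  0.2] M [ 0.08 -0.16  0.08] w 0.78
tool shift [ 0.0009 -0.0007  0.0034]
```

Emit:
carry_out(series=[{"fingers": 0.78,"dx": 0.0009,"dy": -0.0007,"dz": 0.004,"roll": 0},{"fingers": 0.78,"dx": 0,"dy": 0,"dz": 0,"roll": 0},{"fingers": 0.0,"dx": 0,"dy": 0,"dz": 0,"roll": 0},{"fingers": 0.0,"dx": 0,"dy": 0,"dz": 0,"roll": 0},{"fingers": 0.0,"dx": 0,"dy": 0,"dz": 0,"roll": 0},{"fingers": 0.0,"dx": 0,"dy": 0,"dz": 0,"roll": 0},{"fingers": 0.0,"dx": 0,"dy": 0,"dz": 0,"roll": 0},{"fingers": 0.0,"dx": 0,"dy": 0,"dz": 0,"roll": 0}])

```text
t: 6.0
tool_pos: [0.5613, -0.1988, 0.0043]
eef_rot: [-2.132, -2.29, -0.027]
ft_force: [-0.2, 0.2, -1.1]
grip_width: 0.534
```

```bash
python3 -c "
from h import *
rel([.561,-.199,.005])"
```

```text
t 6.0 p [ 0.5613 -0.1988  0.0043] q7 1.019 q [ 0.65  1.09 -0.7   1.76  1.03  0.7   1.02] x [-0.072  0.997  0.021] z [ 0.002  0.021 -1.   ] F [-0.2  0.2 -1.1] M [ 0.1  -0.12 -0.03] w 0.534
tool shift [-0.0002 -0.0004 -0.0008]
```

Emit:
carry_out(series=[{"fingers": 0,"dx": 0,"dy": 0,"dz": -0.02,"roll": 0},{"fingers": 0,"dx": 0,"dy": 0,"dz": -0.045,"roll": 0},{"fingers": 0,"dx": 0,"dy": 0,"dz": -0.045,"roll": 0},{"fingers": 0,"dx": 0,"dy": 0,"dz": -0.045,"roll": 0},{"fingers": 0,"dx": 0,"dy": 0,"dz": -0.02,"roll": 0},{"fingers": 0,"dx": 0.04,"dy": 0,"dz": 0,"roll": 0},{"fingers": 0,"dx": 0.045,"dy": -0.008,"dz": 0,"roll": 0},{"fingers": 0,"dx": 0.045,"dy": -0.008,"dz": 0,"roll": 0},{"fingers": 0,"dx": 0.045,"dy": -0.008,"dz": 0,"roll": 0},{"fingers": 0,"dx": 0.045,"dy": -0.008,"dz": 0,"roll": 0},{"fingers": 0,"dx": 0.045,"dy": -0.008,"dz": 0,"roll": 0}])

```text
t: 7.1
tool_pos: [0.5034, 0.0583, 0.1897]
eef_rot: [-2.156, -2.272, -0.024]
ft_force: [1.0, 0.5, -1.3]
grip_width: 0.532
```

```bash
python3 -c "
from h import *
rel([.485,.167,.18])"
```

```text
t 7.1 p [0.5034 0.0583 0.1897] q7 0.651 q [ 0.31  0.73 -0.86  1.96  0.76  0.8   0.65] x [-0.053  0.998  0.017] z [ 0.003  0.018 -1.   ] F [ 1.   0.5 -1.3] M [ 0.07 -0.22  0.03] w 0.532
tool shift [ 0.1094 -0.0127  0.0115]
```

Emit:
carry_out(series=[{"fingers": 0,"dx": 0.045,"dy": -0.006,"dz": 0,"roll": 0},{"fingers": 0,"dx": 0.045,"dy": -0.006,"dz": 0,"roll": 0},{"fingers": 0,"dx": 0.01,"dy": 0,"dz": 0,"roll": -0.14},{"fingers": 0,"dx": 0,"dy": 0,"dz": 0,"roll": -0.14},{"fingers": 0,"dx": 0,"dy": 0,"dz": 0,"roll": -0.14},{"fingers": 0,"dx": 0,"dy": 0,"dz": 0,"roll": -0.14},{"fingers": 0,"dx": 0,"dy": 0,"dz": 0,"roll": -0.14},{"fingers": 0,"dx": 0,"dy": 0,"dz": 0,"roll": -0.14},{"fingers": 0,"dx": 0,"dy": 0,"dz": 0,"roll": -0.14},{"fingers": 0,"dx": 0,"dy": 0,"dz": 0,"roll": -0.14},{"fingers": 0,"dx": 0,"dy": 0,"dz": 0,"roll": -0.14},{"fingers": 0,"dx": 0,"dy": 0,"dz": 0,"roll": -0.14}])

```text
t: 8.3
tool_pos: [0.4806, 0.1718, 0.1939]
eef_rot: [0.071, 3.134, 0.033]
ft_force: [-0.6, -0.7, -0.9]
grip_width: 0.538
```

```bash
python3 -c "
from h import *
rel([.485,.167,.18])"
```

```text
t 8.3 p [0.4806 0.1718 0.1939] q7 1.686 q [ 0.23  0.87 -1.2   1.94  0.97  1.04  1.69] x [-0.999  0.045 -0.006] z [ 0.007  0.021 -1.   ] F [-0.6 -0.7 -0.9] M [ 0.07 -0.02  0.04] w 0.538
tool shift [-0.0046 -0.0049  0.0138]
```

Emit:
carry_out(series=[{"fingers": 0,"dx": -0.0046,"dy": -0.0049,"dz": 0.012,"roll": 0},{"fingers": 0,"dx": 0,"dy": 0,"dz": 0.035,"roll": 0},{"fingers": 0,"dx": 0,"dy": 0,"dz": 0.02,"roll": 0},{"fingers": 0,"dx": 0,"dy": 0,"dz": 0,"roll": 0},{"fingers": 0,"dx": 0,"dy": 0,"dz": 0,"roll": 0}])

```text
t: 8.8
tool_pos: [0.4866, 0.1657, 0.1224]
eef_rot: [0.092, 3.134, 0.031]
ft_force: [0.5, 0.3, -0.4]
grip_width: 0.532
```

```bash
python3 -c "
from h import *
rel([.485,.167,.10])
b=save('scene','s2');a=save('top','t2')
pt=proj('scene',[[.485,.167,.096],[.485,.167,.045],[.485,.167,0]]);print(pt)
u,v=pt.mean(0).astype(int);print(u,v)
c=cv2.resize(b[v-50:v+50,u-50:u+50],(600,600),interpolation=2)
d=cv2.resize(a[194:244,177:227],(200,200),interpolation=2)
cv2.imwrite('pics/c3.png',np.hstack([c,np.vstack([d]*3)]))"
```

```text
t 8.8 p [0.4866 0.1657 0.1224] q7 1.58 q [ 0.2   0.97 -1.1   1.99  1.12  0.95  1.58] x [-0.998  0.059 -0.005] z [ 0.006  0.019 -1.   ] F [ 0.5  0.3 -0.4] M [ 0.14 -0.04  0.  ] w 0.532
tool shift [0.0018 0.0008 0.0224]
[[213.41511782 176.0405266 ]
 [214.50576827 187.36656225]
 [215.43105854 196.90880652]]
214 186
```

View pics/c3.png

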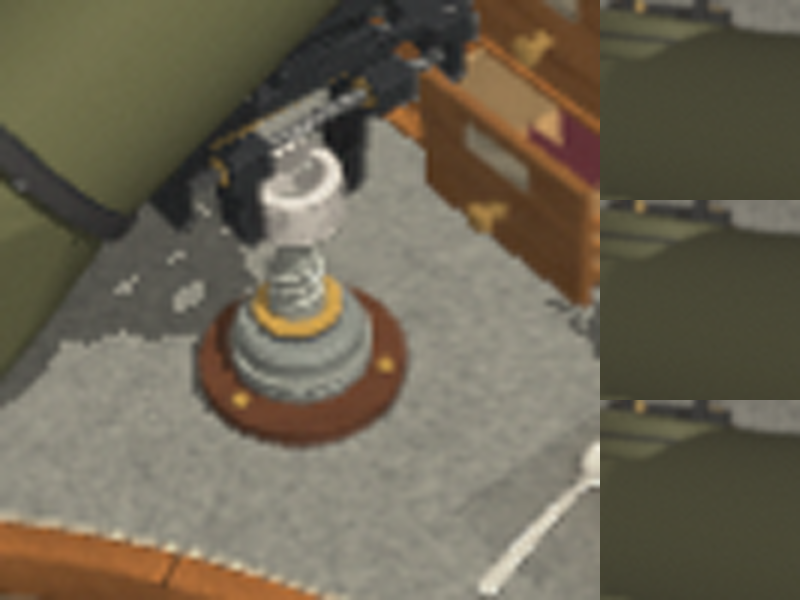

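```bash
cat > fit.py <<'E'
from h import *
from scipy.optimize import least_squares
th=np.linspace(0,2*np.pi,60)
def circ(x,y,r,z): return np.c_[x+r*np.cos(th),y+r*np.sin(th),0*th+z]
def model(n,x,y,rz):  # extents of hull along 8 directions
    p=np.vstack([proj(n,circ(x,y,r,z)) for r,z in rz]); return p
D=np.array([[np.cos(a),np.sin(a)] for a in np.arange(0,2*np.pi,np.pi/8)])
def ext(p,dirs): return (p@dirs.T).max(0)
def fit(n,mask,off,rz,x0,dirs=D):
    c=np.vstack([k for k in cv2.findContours(mask.astype(np.uint8),0,1)[0] if len(k)>12])[:,0]+np.array(off)
    e=ext(c.astype(float),dirs)
    f=lambda q:ext(model(n,q[0],q[1],rz),dirs)-e-q[2]
    r=least_squares(f,[*x0,.4]); return r.x.round(4),r.fun.round(2)
E
python3 - <<'E'
from fit import *
b=cv2.imread('pics/s2.png').astype(int);t=cv2.imread('pics/t0.png').astype(int)
def br(i): return (i[:,:,2]-i[:,:,0]>20)
def ye(i): return (i[:,:,2]-i[:,:,0]>60)&(i[:,:,1]-i[:,:,0]>40)
fo=[(.056,0),(.056,.014)]
o=(190,172);m=br(b[172:215,190:236]);print('foot scene',fit('scene',m,o,fo,(.485,.167)))
m=ye(b[180:194,200:226]);print('washer scene',fit('scene',m,(200,180),[(.0235,.056),(.0235,.052)],(.485,.167)))
m=br(t[190:250,170:235]);print('foot top',fit('top',m,(170,190),fo,(.485,.167)))
m=ye(t[205:233,188:218]);print('washer top',fit('top',m,(188,205),[(.0235,.056),(.0235,.052)],(.485,.167)))
z=.1224+.0004
g=b[155:180,200:228];m=(g.min(2)>125);m=cv2.morphologyEx(m.astype(np.uint8),cv2.MORPH_OPEN,np.ones((2,2)))
print('\n'.join(''.join('#' if v else '.' for v in r) for r in m))
E
```

```text
foot scene (array([0.4826, 0.1695, 0.3456]), array([ 0.38, -0.16,  0.03, -0.35, -0.26,  0.07,  0.41, -0.02,  0.05,
       -0.02,  0.21, -0.11, -0.65, -0.03,  0.51, -0.04]))
washer scene (array([0.4806, 0.1663, 0.6717]), array([ 0.19,  0.2 ,  0.08,  0.  ,  0.49,  0.02, -0.07, -0.26, -0.48,
       -0.26, -0.07,  0.86,  0.95, -0.43, -0.66, -0.58]))
foot top (array([0.4841, 0.1674, 0.6508]), array([ 0.09,  0.25, -0.01, -0.16, -0.12, -0.17,  0.39, -0.28,  0.42,
       -0.3 ,  0.  , -0.11,  0.42, -0.29, -0.16,  0.02]))
washer top (array([0.4848, 0.1654, 1.3774]), array([-0.01,  0.22,  0.6 , -0.28, -0.6 , -0.79, -0.42,  1.03,  1.49,
       -0.24, -0.74, -0.65, -0.01, -0.06,  0.37,  0.1 ]))
...........###..............
...........###..............
...........##..............#
..............##...........#
..............##...........#
.............###...........#
.............######........#
................####.......#
................#####......#
...................###.....#
...................###.....#
...........###....####.....#
.........#####....####....##
.........######.######....##
.........#############..####
.........##############.##..
..........#############.####
..........##################
.............###############
............################
...........##########.######
...........#########.######.
...........#######.######..#
........##.........#########
......####.......###########
```

Run:
```python
from fit import *
p=model('scene',.4866,.1657,[(.024,.1228),(.024,.1528)])
print(p.min(0),p.max(0), (p-[164,136]).max(0)*6,(p-[164,136]).min(0)*6)
q=proj('scene',circ(.4866,.1657,.024,.1528));print('top rim crop',((q.min(0)-[164,136])*6,(q.max(0)-[164,136])*6))
o=proj('scene',[[.4866,.1657,.15],[.4966,.1657,.15],[.4866,.1757,.15]]);print((o-o[0])[1:])
```

```text
[204.81819433 157.20900916] [221.39196544 175.46447744] [344.35179263 236.78686461] [244.90916601 127.25405497]
top rim crop (array([244.90916601, 127.25405497]), array([341.05763889, 194.10994773]))
[[ 2.59506874 -1.565519  ]
 [-2.07937039 -1.70393793]]
```

Run:
```python
from fit import *
b=cv2.imread('pics/s2.png');k=16;x0,y0=194,150
c=cv2.resize(b[y0:y0+36,x0:x0+40],None,fx=k,fy=k,interpolation=2)
for z in(.1228,.1528):
    q=((proj('scene',circ(.4866,.1657,.024,z))-[x0,y0]+.5)*k).astype(np.int32); cv2.polylines(c,[q],True,(0,0,255),1)
q=((proj('scene',circ(.4866,.1657,.0164,.1528))-[x0,y0]+.5)*k).astype(np.int32); cv2.polylines(c,[q],True,(0,255,0),1)
cv2.imwrite('pics/c4.png',c)
```

```text
(no output)
```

View pics/c4.png

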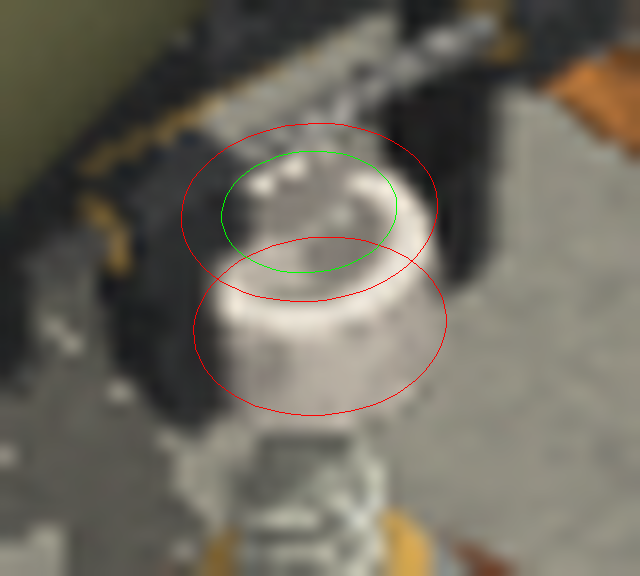

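```bash
python3 -c "
from h import *
rel([.4838,.1678,.104])"
```

```text
t 8.9 p [0.4869 0.1659 0.123 ] q7 1.581 q [ 0.2   0.97 -1.1   1.99  1.12  0.95  1.58] x [-0.998  0.058 -0.006] z [ 0.007  0.02  -1.   ] F [ 0.2 -0.  -1.2] M [ 0.16 -0.02  0.03] w 0.532
tool shift [0.0034 0.0013 0.0191]
```

Emit:
carry_out(series=[{"fingers": 0,"dx": 0.0034,"dy": 0.0013,"dz": 0.004,"roll": 0},{"fingers": 0,"dx": 0,"dy": 0,"dz": 0.007,"roll": 0},{"fingers": 0,"dx": 0,"dy": 0,"dz": 0.005,"roll": 0},{"fingers": 0,"dx": 0,"dy": 0,"dz": 0,"roll": 0}])

```text
t: 9.3
tool_pos: [0.4847, 0.1686, 0.1081]
eef_rot: [0.093, 3.129, 0.034]
ft_force: [0.0, 0.6, -0.9]
grip_width: 0.532
```

Run:
```python
from fit import *
rel([.4838,.1678,.090])
b=save('scene','s3');k=14;x0,y0=194,155
p=get_obs()['tool_pos']
def draw(X,Y,f,R=True):
    c=f.copy()
    def ci(x,y,r,z,col): cv2.polylines(c,[((proj('scene',circ(x,y,r,z))-[x0,y0]+.5)*k).astype(np.int32)],True,col,1)
    for z in(-.0043,.0257): ci(p[0],p[1],.024,p[2]+z,(0,0,255))
    ci(X,Y,.015,.063,(0,255,0)); ci(X,Y,.0235,.056,(0,255,255));ci(X,Y,.015,.07,(0,255,0));ci(X,Y,.056,.014,(255,0,255))
    return c
c=cv2.resize(b[y0:y0+40,x0:x0+40],None,fx=k,fy=k,interpolation=2)
cv2.imwrite('pics/c5.png',draw(.4838,.168,c))
```

```text
t 9.3 p [0.4847 0.1686 0.1081] q7 1.538 q [ 0.18  0.99 -1.08  2.    1.16  0.92  1.54] x [-0.998  0.06  -0.01 ] z [ 0.012  0.022 -1.   ] F [ 0.   0.6 -0.9] M [ 0.03 -0.05  0.04] w 0.532
tool shift [ 0.001  -0.0013  0.0181]
```

View pics/c5.png

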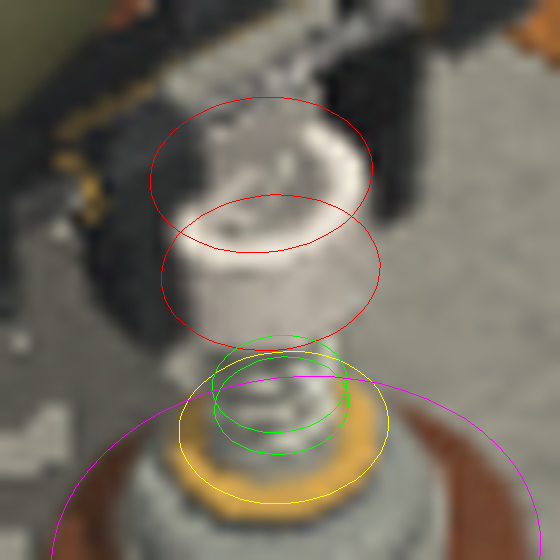

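Emit:
carry_out(series=[{"fingers": 0,"dx": 0,"dy": 0,"dz": 0.006,"roll": 0},{"fingers": 0,"dx": 0,"dy": -0.0002,"dz": 0.006,"roll": 0},{"fingers": 0,"dx": 0,"dy": 0,"dz": 0.005,"roll": 0},{"fingers": 0,"dx": 0,"dy": 0,"dz": 0,"roll": 0}])

```text
t: 9.75
tool_pos: [0.4852, 0.1689, 0.0899]
eef_rot: [0.094, 3.129, 0.035]
ft_force: [-0.3, -0.1, -0.9]
grip_width: 0.536
```

```bash
python3 -c "
from h import *
rel([.4844,.169,.080])"
```

```text
t 9.75 p [0.4852 0.1689 0.0899] q7 1.507 q [ 0.17  1.02 -1.06  2.01  1.2   0.91  1.51] x [-0.998  0.06  -0.011] z [ 0.012  0.022 -1.   ] F [-0.3 -0.1 -0.9] M [ 0.06  0.01 -0.01] w 0.536
tool shift [ 0.001  -0.0002  0.0099]
```

Emit:
carry_out(series=[{"fingers": 0,"dx": 0.0008,"dy": 0,"dz": 0.004,"roll": 0},{"fingers": 0,"dx": 0,"dy": 0,"dz": 0.004,"roll": 0},{"fingers": 0,"dx": 0,"dy": 0,"dz": 0.003,"roll": 0},{"fingers": 0,"dx": 0,"dy": 0,"dz": 0,"roll": 0}])

```text
t: 10.15
tool_pos: [0.4844, 0.1692, 0.0778]
eef_rot: [0.094, 3.129, 0.035]
ft_force: [-0.2, 0.5, -1.2]
grip_width: 0.535
```

```bash
python3 -c "
from h import *
rel([.4844,.169,.070])"
```

```text
t 10.15 p [0.4844 0.1692 0.0778] q7 1.483 q [ 0.16  1.04 -1.04  2.02  1.23  0.89  1.48] x [-0.998  0.06  -0.01 ] z [ 0.012  0.022 -1.   ] F [-0.2  0.5 -1.2] M [ 0.09 -0.01  0.02] w 0.535
tool shift [ 0.0001 -0.0004  0.0078]
```

Emit:
carry_out(series=[{"fingers": 0,"dx": 0,"dy": 0,"dz": 0.002,"roll": 0},{"fingers": 0,"dx": 0,"dy": 0,"dz": 0.002,"roll": 0},{"fingers": 0,"dx": 0,"dy": 0,"dz": 0,"roll": 0}])

```text
t: 10.45
tool_pos: [0.4846, 0.1694, 0.0736]
eef_rot: [0.094, 3.129, 0.035]
ft_force: [0.7, -0.7, -0.8]
grip_width: 0.533
```

Emit:
carry_out(series=[{"fingers": 0,"dx": 0,"dy": 0,"dz": 0.002,"roll": 0},{"fingers": 0,"dx": 0,"dy": 0,"dz": 0,"roll": 0}])

```text
t: 10.65
tool_pos: [0.4847, 0.1695, 0.0716]
eef_rot: [0.094, 3.128, 0.035]
ft_force: [-0.7, -0.4, -0.9]
grip_width: 0.532
```

```bash
python3 -c "
from h import *
rel([.4844,.169,.070])"
```

```text
t 10.65 p [0.4847 0.1695 0.0716] q7 1.472 q [ 0.16  1.05 -1.04  2.02  1.25  0.89  1.47] x [-0.998  0.06  -0.011] z [ 0.012  0.022 -1.   ] F [-0.7 -0.4 -0.9] M [0.02 0.03 0.03] w 0.532
tool shift [ 0.0003 -0.0005  0.0016]
```

Emit:
carry_out(series=[{"fingers": 0,"dx": 0.0002,"dy": -0.0004,"dz": 0.0015,"roll": 0},{"fingers": 0,"dx": 0,"dy": 0,"dz": 0.0015,"roll": 0},{"fingers": 0,"dx": 0,"dy": 0,"dz": 0,"roll": 0}])

```text
t: 10.95
tool_pos: [0.4848, 0.1696, 0.0711]
eef_rot: [0.093, 3.126, 0.035]
ft_force: [-1.4, -1.7, 0.6]
grip_width: 0.53
```

Emit:
carry_out(series=[{"fingers": 0,"dx": 0,"dy": 0,"dz": 0.0015,"roll": 0},{"fingers": 0,"dx": 0,"dy": 0,"dz": 0,"roll": 0}])

```text
t: 11.15
tool_pos: [0.4848, 0.1696, 0.0711]
eef_rot: [0.093, 3.124, 0.034]
ft_force: [-0.4, -0.6, 1.4]
grip_width: 0.533
```

Emit:
carry_out(series=[{"fingers": 0,"dx": 0,"dy": 0,"dz": 0.0015,"roll": 0},{"fingers": 0,"dx": 0,"dy": 0,"dz": 0,"roll": 0}])

```text
t: 11.35
tool_pos: [0.4848, 0.1696, 0.071]
eef_rot: [0.092, 3.122, 0.033]
ft_force: [-0.6, -1.0, 2.6]
grip_width: 0.534
```

```bash
python3 -c "
from h import *
rel([.4844,.169,.070])"
```

```text
t 11.35 p [0.4848 0.1696 0.071 ] q7 1.461 q [ 0.15  1.04 -1.03  2.02  1.26  0.89  1.46] x [-0.998  0.059 -0.017] z [ 0.018  0.02  -1.   ] F [-0.6 -1.   2.6] M [-0.15  0.13 -0.01] w 0.534
tool shift [ 0.0004 -0.0006  0.001 ]
```

Emit:
carry_out(series=[{"fingers": 0,"dx": 0,"dy": 0,"dz": 0.0005,"roll": 0.1},{"fingers": 0,"dx": 0,"dy": 0,"dz": 0.0005,"roll": 0.1},{"fingers": 0,"dx": 0,"dy": 0,"dz": 0.0005,"roll": 0.1},{"fingers": 0,"dx": 0,"dy": 0,"dz": 0.0005,"roll": 0.1},{"fingers": 0,"dx": 0,"dy": 0,"dz": 0.0005,"roll": 0.1},{"fingers": 0,"dx": 0,"dy": 0,"dz": 0.0005,"roll": 0.1}])

```text
t: 11.95
tool_pos: [0.4851, 0.1669, 0.0691]
eef_rot: [1.048, 2.947, 0.032]
ft_force: [-2.5, -1.8, 8.4]
grip_width: 0.533
```

```bash
python3 -c "
from h import *
rel([.4844,.169,.070])"
```

```text
t 11.95 p [0.4851 0.1669 0.0691] q7 0.856 q [ 0.12  1.01 -0.95  2.03  1.24  0.82  0.86] x [-0.776  0.631 -0.006] z [ 0.02   0.015 -1.   ] F [-2.5 -1.8  8.4] M [-0.4   0.43  0.09] w 0.533
tool shift [ 0.0019  0.0013 -0.0008]
```

Emit:
carry_out(series=[{"fingers": 0,"dx": 0.0008,"dy": 0.0006,"dz": 0.0002,"roll": 0.1},{"fingers": 0,"dx": 0,"dy": 0,"dz": 0.0003,"roll": 0.1},{"fingers": 0,"dx": 0.0003,"dy": 0,"dz": 0.0003,"roll": 0.1},{"fingers": 0,"dx": 0.0003,"dy": 0,"dz": 0.0003,"roll": 0.1},{"fingers": 0,"dx": 0.0003,"dy": 0,"dz": 0.0003,"roll": 0.1},{"fingers": 0,"dx": 0,"dy": 0,"dz": 0.0003,"roll": 0.1}])

```text
t: 12.55
tool_pos: [0.4839, 0.1681, 0.0672]
eef_rot: [1.907, 2.487, 0.037]
ft_force: [-0.9, 0.0, 1.9]
grip_width: 0.532
```

```bash
python3 -c "
from h import *
rel([.485,.168,.065])"
```

```text
t 12.55 p [0.4839 0.1681 0.0672] q7 0.252 q [ 0.07  0.98 -0.86  2.03  1.21  0.74  0.25] x [-0.259  0.966  0.009] z [ 0.02   0.014 -1.   ] F [-0.9  0.   1.9] M [ 0.03 -0.   -0.01] w 0.532
tool shift [-0.0004  0.001   0.0022]
```

Descent tracks the lead (≈3.2 mm/rad) with tiny forces. Continue.

Emit:
carry_out(series=[{"fingers": 0,"dx": 0.0003,"dy": 0.0005,"dz": 0.0003,"roll": 0.1},{"fingers": 0,"dx": 0.0003,"dy": 0,"dz": 0.0003,"roll": 0.1},{"fingers": 0,"dx": 0.0003,"dy": 0,"dz": 0.0003,"roll": 0.1},{"fingers": 0,"dx": 0.0003,"dy": 0,"dz": 0.0003,"roll": 0.1},{"fingers": 0,"dx": 0,"dy": 0,"dz": 0.0003,"roll": 0.1},{"fingers": 0,"dx": 0,"dy": 0,"dz": 0.0003,"roll": 0.1}])

```text
t: 13.15
tool_pos: [0.4858, 0.1682, 0.065]
eef_rot: [2.584, 1.781, 0.04]
ft_force: [-0.9, -1.6, 1.8]
grip_width: 0.536
```

```bash
python3 -c "
from h import *
rel([.485,.168,.065])"
```

```text
t 13.15 p [0.4858 0.1682 0.065 ] q7 -0.336 q [ 0.02  0.94 -0.76  2.03  1.16  0.65 -0.34] x [0.355 0.935 0.019] z [ 0.023  0.012 -1.   ] F [-0.9 -1.6  1.8] M [-0.24  0.02  0.  ] w 0.536
tool shift [-0.0005 -0.0007 -0.    ]
```

Emit:
carry_out(series=[{"fingers": 0,"dx": -0.0003,"dy": -0.0003,"dz": 0.0003,"roll": 0.1},{"fingers": 0,"dx": 0,"dy": 0,"dz": 0.0003,"roll": 0.1},{"fingers": 0,"dx": 0,"dy": 0,"dz": 0.0003,"roll": 0.1}])

```text
t: 13.45
tool_pos: [0.4858, 0.1675, 0.0641]
eef_rot: [2.832, 1.358, 0.041]
ft_force: [-0.8, -0.3, 2.7]
grip_width: 0.534
```

```bash
python3 -c "
from h import *
rel([.485,.168,.065])"
```

```text
t 13.45 p [0.4858 0.1675 0.0641] q7 -0.625 q [-0.01  0.93 -0.7   2.03  1.14  0.6  -0.62] x [0.626 0.78  0.023] z [ 0.023  0.011 -1.   ] F [-0.8 -0.3  2.7] M [-0.24  0.1   0.03] w 0.534
tool shift [-0.0001 -0.001  -0.001 ]
```

Emit:
carry_out(series=[{"fingers": 0,"dx": 0,"dy": 0,"dz": 0.0003,"roll": 0.1},{"fingers": 0,"dx": 0,"dy": 0,"dz": 0.0003,"roll": 0.1},{"fingers": 0,"dx": 0,"dy": 0,"dz": 0.0003,"roll": 0.1}])

```text
t: 13.75
tool_pos: [0.4856, 0.167, 0.0631]
eef_rot: [-3.007, -0.901, -0.04]
ft_force: [-0.2, -1.6, 2.6]
grip_width: 0.535
```

```bash
python3 -c "
from h import *
rel([.485,.168,.065])"
```

```text
t 13.75 p [0.4856 0.167  0.0631] q7 -0.905 q [-0.05  0.91 -0.63  2.04  1.1   0.55 -0.91] x [0.835 0.55  0.025] z [ 0.023  0.01  -1.   ] F [-0.2 -1.6  2.6] M [-0.26  0.07  0.04] w 0.535
tool shift [ 0.0001 -0.0012 -0.0019]
```

Emit:
carry_out(series=[{"fingers": 0,"dx": 0,"dy": -0.0005,"dz": 0.0003,"roll": 0.1},{"fingers": 0,"dx": 0,"dy": 0,"dz": 0.0003,"roll": 0.1},{"fingers": 0,"dx": 0,"dy": 0,"dz": 0.0003,"roll": 0.1}])

```text
t: 14.05
tool_pos: [0.4853, 0.1666, 0.0622]
eef_rot: [-3.108, -0.422, -0.038]
ft_force: [-0.1, -0.7, 2.3]
grip_width: 0.531
```

```bash
python3 -c "
from h import *
rel([.485,.168,.065])"
```

```text
t 14.05 p [0.4853 0.1666 0.0622] q7 -1.178 q [-0.09  0.89 -0.56  2.04  1.06  0.5  -1.18] x [0.964 0.266 0.025] z [ 0.024  0.008 -1.   ] F [-0.1 -0.7  2.3] M [-0.22  0.16 -0.01] w 0.531
tool shift [ 0.0001 -0.0014 -0.0028]
```

Emit:
carry_out(series=[{"fingers": 0,"dx": 0,"dy": 0,"dz": 0.0003,"roll": 0.1},{"fingers": 0,"dx": 0,"dy": 0,"dz": 0.0003,"roll": 0.1}])

```text
t: 14.25
tool_pos: [0.485, 0.1664, 0.0615]
eef_rot: [-3.133, -0.097, -0.037]
ft_force: [-0.3, -0.4, 1.6]
grip_width: 0.53
```

```bash
python3 -c "
from h import *
rel([.485,.168,.065])"
```

```text
t 14.25 p [0.485  0.1664 0.0615] q7 -1.352 q [-0.12  0.88 -0.51  2.04  1.02  0.46 -1.35] x [0.998 0.062 0.024] z [ 0.023  0.008 -1.   ] F [-0.3 -0.4  1.6] M [-0.22  0.1  -0.  ] w 0.53
tool shift [ 0.0001 -0.0016 -0.0035]
```

Emit:
carry_out(series=[{"fingers": 0,"dx": 0,"dy": -0.0003,"dz": 0.0003,"roll": 0.1},{"fingers": 0,"dx": 0,"dy": 0,"dz": 0.0003,"roll": 0.1}])

```text
t: 14.45
tool_pos: [0.4848, 0.1662, 0.0609]
eef_rot: [-3.125, 0.229, -0.035]
ft_force: [-1.6, -1.1, 2.1]
grip_width: 0.532
```

```bash
python3 -c "
from h import *
rel([.485,.168,.065])"
```

```text
t 14.45 p [0.4848 0.1662 0.0609] q7 -1.519 q [-0.15  0.87 -0.46  2.04  0.97  0.43 -1.52] x [ 0.989 -0.146  0.022] z [ 0.023  0.007 -1.   ] F [-1.6 -1.1  2.1] M [-0.17  0.22  0.03] w 0.532
tool shift [ 0.     -0.0019 -0.0041]
```

Emit:
carry_out(series=[{"fingers": 0,"dx": 0,"dy": 0,"dz": 0.0003,"roll": 0.1},{"fingers": 0,"dx": 0,"dy": 0,"dz": 0.0003,"roll": 0.1}])

```text
t: 14.65
tool_pos: [0.4846, 0.1663, 0.0603]
eef_rot: [-3.082, 0.551, -0.034]
ft_force: [-1.0, -0.8, 1.1]
grip_width: 0.532
```

```bash
python3 -c "
from h import *
rel([.485,.168,.065])"
```

```text
t 14.65 p [0.4846 0.1663 0.0603] q7 -1.677 q [-0.18  0.87 -0.4   2.05  0.92  0.39 -1.68] x [ 0.938 -0.346  0.019] z [ 0.023  0.007 -1.   ] F [-1.  -0.8  1.1] M [-0.15  0.11 -0.06] w 0.532
tool shift [-0.0001 -0.0018 -0.0047]
```

Emit:
carry_out(series=[{"fingers": 0,"dx": 0,"dy": -0.0003,"dz": 0.0003,"roll": 0.1},{"fingers": 0,"dx": 0,"dy": 0,"dz": 0.0003,"roll": 0.1}])

```text
t: 14.85
tool_pos: [0.4846, 0.1666, 0.0596]
eef_rot: [-3.006, 0.867, -0.032]
ft_force: [0.0, -0.3, 0.3]
grip_width: 0.533
```

```bash
python3 -c "
from h import *
rel([.485,.168,.065])"
```

```text
t 14.85 p [0.4846 0.1666 0.0596] q7 -1.827 q [-0.21  0.86 -0.35  2.05  0.86  0.36 -1.83] x [ 0.846 -0.532  0.016] z [ 0.023  0.007 -1.   ] F [ 0.  -0.3  0.3] M [-0.12  0.1  -0.04] w 0.533
tool shift [-0.0003 -0.0015 -0.0054]
```

Emit:
carry_out(series=[{"fingers": 0,"dx": 0,"dy": 0,"dz": 0.0003,"roll": 0.1},{"fingers": 0,"dx": 0,"dy": 0,"dz": 0.0003,"roll": 0.1}])

```text
t: 15.05
tool_pos: [0.4845, 0.1663, 0.0589]
eef_rot: [-2.899, 1.173, -0.03]
ft_force: [-0.2, -0.5, 2.7]
grip_width: 0.534
```

```bash
python3 -c "
from h import *
rel([.485,.168,.065])"
```

```text
t 15.05 p [0.4845 0.1663 0.0589] q7 -1.967 q [-0.24  0.86 -0.3   2.05  0.79  0.33 -1.97] x [ 0.718 -0.696  0.012] z [ 0.023  0.006 -1.   ] F [-0.2 -0.5  2.7] M [-0.16  0.11  0.04] w 0.534
tool shift [-0.0007 -0.0017 -0.006 ]
```

Emit:
carry_out(series=[{"fingers": 0,"dx": 0,"dy": -0.0003,"dz": 0.0003,"roll": 0.1},{"fingers": 0,"dx": 0,"dy": 0,"dz": 0.0003,"roll": 0.1}])

```text
t: 15.25
tool_pos: [0.4849, 0.1667, 0.0586]
eef_rot: [-2.76, 1.466, -0.028]
ft_force: [-1.3, -0.1, 4.0]
grip_width: 0.536
```

```bash
python3 -c "
from h import *
rel([.485,.168,.065])"
```

```text
t 15.25 p [0.4849 0.1667 0.0586] q7 -2.1 q [-0.27  0.85 -0.25  2.05  0.71  0.3  -2.1 ] x [ 0.56  -0.829  0.008] z [ 0.024  0.006 -1.   ] F [-1.3 -0.1  4. ] M [-0.27  0.22  0.08] w 0.536
tool shift [-0.001  -0.001  -0.0064]
```

Emit:
carry_out(series=[{"fingers": 0,"dx": 0,"dy": 0,"dz": 0.0003,"roll": 0.1},{"fingers": 0,"dx": 0,"dy": 0,"dz": 0.0003,"roll": 0.1}])

```text
t: 15.45
tool_pos: [0.4849, 0.1669, 0.0585]
eef_rot: [-2.592, 1.742, -0.027]
ft_force: [-0.5, -0.3, 6.7]
grip_width: 0.535
```

```bash
python3 -c "
from h import *
rel([.485,.168,.065])"
```

```text
t 15.45 p [0.4849 0.1669 0.0585] q7 -2.225 q [-0.3   0.85 -0.21  2.05  0.63  0.28 -2.23] x [ 0.378 -0.926  0.004] z [ 0.024  0.006 -1.   ] F [-0.5 -0.3  6.7] M [-0.27  0.26  0.07] w 0.535
tool shift [-0.001  -0.0007 -0.0065]
```

Emit:
carry_out(series=[{"fingers": 0.78,"dx": 0,"dy": 0,"dz": 0,"roll": 0},{"fingers": 0.78,"dx": 0,"dy": 0,"dz": 0,"roll": 0},{"fingers": 0.78,"dx": 0,"dy": 0,"dz": 0,"roll": 0},{"fingers": 0.78,"dx": 0,"dy": 0,"dz": 0,"roll": 0},{"fingers": 0.78,"dx": 0,"dy": 0,"dz": 0,"roll": -0.13},{"fingers": 0.78,"dx": 0,"dy": 0,"dz": 0,"roll": -0.13},{"fingers": 0.78,"dx": 0,"dy": 0,"dz": 0,"roll": -0.13},{"fingers": 0.78,"dx": 0,"dy": 0,"dz": 0,"roll": -0.13},{"fingers": 0.78,"dx": 0,"dy": 0,"dz": 0,"roll": -0.13}])

```text
t: 16.35
tool_pos: [0.4851, 0.1683, 0.0577]
eef_rot: [-3.031, 0.774, -0.035]
ft_force: [0.1, -0.2, -1.2]
grip_width: 0.776
```

```bash
python3 -c "
from h import *
rel([.485,.1675,.059])"
```

```text
t 16.35 p [0.4851 0.1683 0.0577] q7 -1.796 q [-0.21  0.87 -0.36  2.05  0.89  0.36 -1.8 ] x [ 0.877 -0.48   0.018] z [ 0.025  0.007 -1.   ] F [ 0.1 -0.2 -1.2] M [-0.1  -0.01  0.  ] w 0.776
tool shift [ 0.0003  0.0007 -0.0013]
```

Emit:
carry_out(series=[{"fingers": 0.78,"dx": 0,"dy": 0.0005,"dz": -0.001,"roll": -0.13},{"fingers": 0.78,"dx": 0,"dy": 0,"dz": 0,"roll": -0.13},{"fingers": 0.78,"dx": 0,"dy": 0,"dz": 0,"roll": -0.13},{"fingers": 0.78,"dx": 0,"dy": 0,"dz": 0,"roll": -0.13},{"fingers": 0.78,"dx": 0,"dy": 0,"dz": 0,"roll": -0.13},{"fingers": 0.78,"dx": 0,"dy": 0,"dz": 0,"roll": -0.13},{"fingers": 0.78,"dx": 0,"dy": 0,"dz": 0,"roll": -0.13},{"fingers": 0.78,"dx": 0,"dy": 0,"dz": 0,"roll": -0.13},{"fingers": 0.78,"dx": 0,"dy": 0,"dz": 0,"roll": -0.13},{"fingers": 0.78,"dx": 0,"dy": 0,"dz": 0,"roll": -0.13},{"fingers": 0.78,"dx": 0,"dy": 0,"dz": 0,"roll": -0.13},{"fingers": 0.78,"dx": 0,"dy": 0,"dz": 0,"roll": 0}])

```text
t: 17.55
tool_pos: [0.4861, 0.166, 0.0575]
eef_rot: [2.756, 1.498, 0.041]
ft_force: [-0.5, -0.1, 0.2]
grip_width: 0.779
```

```bash
python3 -c "
from h import *
rel([.485,.1675,.059])"
```

```text
t 17.55 p [0.4861 0.166  0.0575] q7 -0.556 q [-0.    0.94 -0.71  2.04  1.17  0.61 -0.56] x [0.544 0.839 0.021] z [ 0.025  0.009 -1.   ] F [-0.5 -0.1  0.2] M [ 0.02 -0.19  0.05] w 0.779
tool shift [ 0.0007 -0.0017 -0.0016]
```

Emit:
carry_out(series=[{"fingers": 0.78,"dx": 0.0005,"dy": -0.0014,"dz": -0.0012,"roll": 0},{"fingers": 0.78,"dx": 0,"dy": 0,"dz": 0,"roll": 0},{"fingers": 0,"dx": 0,"dy": 0,"dz": 0,"roll": 0},{"fingers": 0,"dx": 0,"dy": 0,"dz": 0,"roll": 0},{"fingers": 0,"dx": 0,"dy": 0,"dz": 0,"roll": 0},{"fingers": 0,"dx": 0,"dy": 0,"dz": 0,"roll": 0},{"fingers": 0,"dx": 0,"dy": 0,"dz": 0,"roll": 0}])

```text
t: 18.25
tool_pos: [0.4853, 0.1672, 0.0588]
eef_rot: [2.761, 1.487, 0.042]
ft_force: [-0.1, -0.8, 0.2]
grip_width: 0.541
```

```bash
cat >> h.py <<'E'
def yaw():
    s=get_obs(); R=cv2.Rodrigues(np.array(s['eef_rot'],float))[0]; print('yaw',round(np.arctan2(R[1,0],R[0,0]),3),'z',round(s['tool_pos'][2],4),'xy',np.round(s['tool_pos'][:2],4),'F',np.round(s['ft_force'],1),'M',np.round(s['wrist_torque'],2),'j7',round(s['joint_torque'][6],3),'q7',round(s['joint_positions'][6],2))
E
python3 -c "
from h import *
rel([.485,.1675,.059]);yaw()"
```

```text
t 18.25 p [0.4853 0.1672 0.0588] q7 -0.565 q [-0.01  0.94 -0.71  2.04  1.17  0.61 -0.57] x [0.55  0.835 0.021] z [ 0.026  0.008 -1.   ] F [-0.1 -0.8  0.2] M [-0.02 -0.14  0.05] w 0.541
tool shift [ 0.0001 -0.0004 -0.0002]
yaw 0.988 z 0.0588 xy [0.4853 0.1672] F [-0.1 -0.8  0.2] M [-0.02 -0.14  0.05] j7 -0.009 q7 -0.57
```

Emit:
carry_out(series=[{"fingers": 0,"dx": 0,"dy": 0,"dz": 0,"roll": 0.08},{"fingers": 0,"dx": 0,"dy": 0,"dz": 0,"roll": 0.08}])

```text
t: 18.45
tool_pos: [0.4852, 0.1671, 0.0587]
eef_rot: [2.877, 1.255, 0.042]
ft_force: [-0.4, 0.3, 0.9]
grip_width: 0.538
```

```bash
python3 -c "
from h import *
yaw()"
```

```text
yaw 0.823 z 0.0587 xy [0.4852 0.1671] F [-0.4  0.3  0.9] M [-0.1  -0.08 -0.05] j7 0.776 q7 -0.72
```

Emit:
carry_out(series=[{"fingers": 0,"dx": 0,"dy": 0,"dz": 0.0001,"roll": 0.08},{"fingers": 0,"dx": 0,"dy": 0,"dz": 0.0001,"roll": 0.08}])

```text
t: 18.65
tool_pos: [0.4848, 0.1667, 0.0586]
eef_rot: [2.973, 1.011, 0.041]
ft_force: [-0.9, -0.7, 0.2]
grip_width: 0.542
```

```bash
python3 -c "
from h import *
yaw()"
```

```text
yaw 0.656 z 0.0586 xy [0.4848 0.1667] F [-0.9 -0.7  0.2] M [-0.2   0.1   0.01] j7 0.707 q7 -0.87
```

Emit:
carry_out(series=[{"fingers": 0,"dx": 0,"dy": 0,"dz": 0.0001,"roll": 0.08},{"fingers": 0,"dx": 0,"dy": 0,"dz": 0.0001,"roll": 0.08}])

```text
t: 18.85
tool_pos: [0.4838, 0.1666, 0.0584]
eef_rot: [-3.046, -0.762, -0.039]
ft_force: [0.2, 0.4, 0.3]
grip_width: 0.541
```

```bash
python3 -c "
from h import *
yaw()"
```

```text
yaw 0.49 z 0.0584 xy [0.4838 0.1666] F [0.2 0.4 0.3] M [-0.1   0.04  0.15] j7 0.556 q7 -1.01
```

Emit:
carry_out(series=[{"fingers": 0,"dx": 0,"dy": 0,"dz": 0.0002,"roll": 0.08}])

```text
t: 18.95
tool_pos: [0.4836, 0.1667, 0.0583]
eef_rot: [-3.074, -0.636, -0.039]
ft_force: [1.2, -0.5, 1.3]
grip_width: 0.541
```

```bash
python3 -c "
from h import *
yaw()"
```

```text
yaw 0.408 z 0.0583 xy [0.4836 0.1667] F [ 1.2 -0.5  1.3] M [-0.14 -0.13  0.26] j7 0.528 q7 -1.09
```

Emit:
carry_out(series=[{"fingers": 0,"dx": 0,"dy": 0,"dz": 0.0002,"roll": 0.08}])

```text
t: 19.05
tool_pos: [0.4835, 0.1668, 0.0582]
eef_rot: [-3.097, -0.509, -0.039]
ft_force: [0.2, -0.4, 1.4]
grip_width: 0.54
```

```bash
python3 -c "
from h import *
yaw()"
```

```text
yaw 0.326 z 0.0582 xy [0.4835 0.1668] F [ 0.2 -0.4  1.4] M [-0.21 -0.1   0.26] j7 0.468 q7 -1.16
```

Emit:
carry_out(series=[{"fingers": 0,"dx": 0,"dy": 0,"dz": 0.0002,"roll": 0.08}])

```text
t: 19.15
tool_pos: [0.4836, 0.1668, 0.0581]
eef_rot: [-3.114, -0.381, -0.039]
ft_force: [0.3, -0.4, 0.4]
grip_width: 0.543
```

```bash
python3 -c "
from h import *
yaw()"
```

```text
yaw 0.244 z 0.0581 xy [0.4836 0.1668] F [ 0.3 -0.4  0.4] M [-0.23 -0.13  0.33] j7 0.354 q7 -1.23
```

Emit:
carry_out(series=[{"fingers": 0,"dx": 0,"dy": 0,"dz": 0.0002,"roll": 0.08}])

```text
t: 19.25
tool_pos: [0.4836, 0.1668, 0.0579]
eef_rot: [-3.126, -0.254, -0.039]
ft_force: [-0.4, 0.2, -0.4]
grip_width: 0.543
```

```bash
python3 -c "
from h import *
yaw()"
```

```text
yaw 0.162 z 0.0579 xy [0.4836 0.1668] F [-0.4  0.2 -0.4] M [-0.18 -0.    0.47] j7 0.214 q7 -1.3
```

Emit:
carry_out(series=[{"fingers": 0,"dx": 0,"dy": 0,"dz": 0,"roll": 0},{"fingers": 0,"dx": 0,"dy": 0,"dz": 0,"roll": 0}])

```text
t: 19.45
tool_pos: [0.4836, 0.1668, 0.0578]
eef_rot: [-3.127, -0.257, -0.039]
ft_force: [0.9, -0.1, -1.2]
grip_width: 0.541
```

```bash
python3 -c "
from h import *
yaw()"
```

```text
yaw 0.164 z 0.0578 xy [0.4836 0.1668] F [ 0.9 -0.1 -1.2] M [-0.11 -0.04  0.07] j7 -0.087 q7 -1.3
```

Emit:
carry_out(series=[{"fingers": 0.8,"dx": 0,"dy": 0,"dz": 0,"roll": 0},{"fingers": 0.8,"dx": 0,"dy": 0,"dz": 0,"roll": 0},{"fingers": 0.8,"dx": 0,"dy": 0,"dz": 0,"roll": 0},{"fingers": 0.8,"dx": 0,"dy": 0,"dz": 0,"roll": 0},{"fingers": 0.8,"dx": 0,"dy": 0,"dz": -0.02,"roll": 0},{"fingers": 0.8,"dx": 0,"dy": 0,"dz": -0.04,"roll": 0},{"fingers": 0.8,"dx": 0,"dy": 0,"dz": -0.04,"roll": 0},{"fingers": 0.8,"dx": 0,"dy": 0,"dz": -0.02,"roll": 0},{"fingers": 0.8,"dx": 0,"dy": 0,"dz": 0,"roll": 0}])

```text
t: 20.35
tool_pos: [0.4796, 0.1663, 0.1812]
eef_rot: [-3.126, -0.263, -0.033]
ft_force: [0.3, 0.1, -0.1]
grip_width: 0.799
```

Run:
```python
from fit import *
yaw()
b=save('scene','s4');k=12;x0,y0=190,155
c=cv2.resize(b[y0:y0+50,x0:x0+50],None,fx=k,fy=k,interpolation=2)
for r,z in((.024,.0535),(.024,.0835),(.056,.014)):
  cv2.polylines(c,[((proj('scene',circ(.4838,.168,r,z))-[x0,y0]+.5)*k).astype(np.int32)],True,(0,0,255),1)
cv2.imwrite('pics/c6.png',c)
```

```text
yaw 0.168 z 0.1812 xy [0.4796 0.1663] F [ 0.3  0.1 -0.1] M [ 0.   -0.11 -0.04] j7 0.231 q7 -1.03
```

View pics/c6.png

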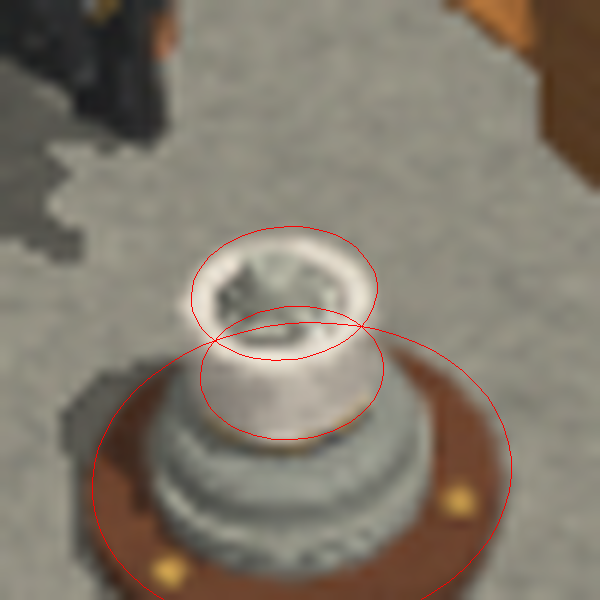

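```bash
python3 -c "
from h import *
rel([.4836,.1668,.080])"
```

```text
t 20.4 p [0.4792 0.1658 0.1801] q7 -1.029 q [ 0.04  0.72 -0.77  1.98  0.76  0.74 -1.03] x [0.986 0.167 0.02 ] z [ 0.02   0.005 -1.   ] F [-0.1  0.4 -0.2] M [-0.02 -0.07  0.01] w 0.8
tool shift [ 0.0025 -0.      0.1002]
```

Emit:
carry_out(series=[{"fingers": 0.8,"dx": 0.0025,"dy": 0,"dz": 0.02,"roll": 0},{"fingers": 0.8,"dx": 0,"dy": 0,"dz": 0.035,"roll": 0},{"fingers": 0.8,"dx": 0,"dy": 0,"dz": 0.025,"roll": 0},{"fingers": 0.8,"dx": 0,"dy": 0,"dz": 0.01,"roll": 0},{"fingers": 0.8,"dx": 0,"dy": 0,"dz": 0,"roll": 0},{"fingers": 0.8,"dx": 0,"dy": 0,"dz": 0,"roll": 0}])

```text
t: 21.0
tool_pos: [0.4815, 0.1652, 0.0831]
eef_rot: [-3.129, -0.265, -0.023]
ft_force: [-0.2, -0.6, 0.3]
grip_width: 0.801
```

```bash
python3 -c "
from h import *
rel([.4838,.1668,.060])"
```

```text
t 21.0 p [0.4815 0.1652 0.0831] q7 -1.213 q [-0.07  0.86 -0.6   2.03  0.98  0.55 -1.21] x [0.986 0.168 0.014] z [ 0.014  0.002 -1.   ] F [-0.2 -0.6  0.3] M [-0.04 -0.04  0.02] w 0.801
tool shift [ 0.0022 -0.0012  0.0231]
```

Emit:
carry_out(series=[{"fingers": 0.8,"dx": 0.002,"dy": -0.0012,"dz": 0.008,"roll": 0},{"fingers": 0.8,"dx": 0,"dy": 0,"dz": 0.01,"roll": 0},{"fingers": 0.8,"dx": 0,"dy": 0,"dz": 0.004,"roll": 0},{"fingers": 0.8,"dx": 0,"dy": 0,"dz": 0,"roll": 0},{"fingers": 0,"dx": 0,"dy": 0,"dz": 0,"roll": 0},{"fingers": 0,"dx": 0,"dy": 0,"dz": 0,"roll": 0},{"fingers": 0,"dx": 0,"dy": 0,"dz": 0,"roll": 0},{"fingers": 0,"dx": 0,"dy": 0,"dz": 0,"roll": 0},{"fingers": 0,"dx": 0,"dy": 0,"dz": 0,"roll": 0}])

```text
t: 21.9
tool_pos: [0.4834, 0.1673, 0.0616]
eef_rot: [-3.128, -0.264, -0.025]
ft_force: [0.2, -0.2, -2.4]
grip_width: 0.541
```

```bash
python3 -c "
from h import *
yaw()"
```

```text
yaw 0.169 z 0.0616 xy [0.4834 0.1673] F [ 0.2 -0.2 -2.4] M [ 0.04 -0.06 -0.01] j7 0.018 q7 -1.26
```

Emit:
carry_out(series=[{"fingers": 0,"dx": 0,"dy": 0,"dz": 0,"roll": 0.05}])

```text
t: 22.0
tool_pos: [0.4834, 0.1673, 0.0616]
eef_rot: [-3.133, -0.187, -0.025]
ft_force: [-0.9, -0.4, -2.2]
grip_width: 0.539
```

```bash
python3 -c "
from h import *
yaw()"
```

```text
yaw 0.119 z 0.0616 xy [0.4834 0.1673] F [-0.9 -0.4 -2.2] M [-0.07  0.14  0.54] j7 0.046 q7 -1.3
```

Emit:
carry_out(series=[{"fingers": 0,"dx": 0,"dy": 0,"dz": 0,"roll": 0},{"fingers": 0.8,"dx": 0,"dy": 0,"dz": 0,"roll": 0},{"fingers": 0.8,"dx": 0,"dy": 0,"dz": 0,"roll": 0},{"fingers": 0.8,"dx": 0,"dy": 0,"dz": 0,"roll": 0},{"fingers": 0.8,"dx": 0,"dy": 0,"dz": 0,"roll": 0},{"fingers": 0.8,"dx": 0,"dy": 0,"dz": -0.02,"roll": 0},{"fingers": 0.8,"dx": 0,"dy": 0,"dz": -0.04,"roll": 0},{"fingers": 0.8,"dx": 0,"dy": 0,"dz": -0.04,"roll": 0},{"fingers": 0.8,"dx": 0,"dy": 0,"dz": -0.02,"roll": 0},{"fingers": 0.8,"dx": 0,"dy": 0,"dz": 0,"roll": 0},{"fingers": 0.8,"dx": 0,"dy": 0,"dz": 0,"roll": 0}])

```text
t: 23.1
tool_pos: [0.4826, 0.1668, 0.1857]
eef_rot: [-3.133, -0.19, -0.026]
ft_force: [-0.2, 1.4, -0.1]
grip_width: 0.801
```

Run:
```python
from h import *
yaw()
a=cv2.imread('pics/s4.png').astype(int);b=save('scene','s5').astype(int)
d=np.abs(a-b).max(2)[168:215,190:236];print('changed px round grinder',(d>40).sum())
job_done()
```

```text
yaw 0.121 z 0.1857 xy [0.4826 0.1668] F [-0.2  1.4 -0.1] M [-0.05 -0.13 -0.01] j7 0.022 q7 -1.05
changed px round grinder 11
the job is handed in; nothing more can be done
```

The aluminium lock ring is screwed down on the grinder's neck and clamped on the washer. I released it and handed the job in at about 23 s.

- **Which ring:** I took the pale ring at pixel (339,195) in the top view. The teal one at (306,196) has the same shape but the wrong colour.
- **Screwing down:** I turned it clockwise with one regrip. The ring came down 3.2 mm per rad, as the thread's lead predicts, until it met the washer with its underside about 54 mm above the counter. From there I turned on about 0.07 turn, to 0.47 N m.
- **Last checks:**
  - The last picture I viewed showed the ring level and seated on the washer.
  - I then gripped it again to see whether it had loosened. The torque rose at once to 0.54 N m over the next 0.05 rad, so it is still clamped.
  - Only 11 pixels around the grinder changed after that check. The hand is clear at 0.186 m.
- **What disagreed:** both torques are above the 0.2 to 0.4 N m called snug. The turn past contact suggests only about 30 N on the washer, and the drop in height suggests about 20 N. I put the excess down to starting friction, but the clamping force was never measured directly.
- **Not checked:** I did not look at the bystanders again at the end. No unexpected contact force showed in the readings I took.

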